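Feel the springs of the yellow-dotted heat sink

ROBOT

A 7-joint arm with a two-finger parallel gripper is mounted at the origin on the work surface. World frame = base frame: x ahead of the robot, y to its left, z up, the work surface at z = 0. Lengths are in m, angles in rad, forces in N, time in s.
With the tool pointing down it reaches from about 0.4 to 0.85 m from the base axis. Payload 4.5 kg.
Tool frame: the origin (TCP) lies on the centre line of the jaws, within the pads' length; the fingertips stand ctrl.nose_length ahead of it and the grasp point (between the pads) lies 11 mm behind it (ctrl.nose_length is the distance from the TCP to the fingertips, in m); z points along the fingers, y is the direction in which the jaws open and shut (so a half turn about z gives the same grasp; the last joint's range is limited). The gripper opens to 88 mm and grips with 3 to 60 N. Pads are 18 mm wide; open, the fingers measure 123 mm over their backs; the gripper's body (75 mm by 187 mm) begins 45 mm behind the grasp point.
Start: joints at [-1.172, 0.689, -0.195, 1.565, 0.157, 0.902, -0.215], TCP at [0.223, 0.584, 0.247] pointing down, gripper open.
Joint ranges: [-3.01, 3.01], [-0.46, 2.08], [-1.47, 1.51], [0.13, 2.56], [-1, 4.14], [0.04, 2.09], [-2.66, 2.66]. Speed limits (rad/s): [2.57, 2.57, 3.14, 3.14, 3.14, 3.14, 3.14].

INTERFACE

Orientations are given as a unit quaternion [w, x, y, z].
In Python, from plant import telemetry, imaging, ctrl gives the robot as it stands. The module is installed in compiled form; this text tells all that it offers.
- The arm moves only by the shell command python3 -m crank 'ROWS' [OPENING] [FORCE]. ROWS is JSON, a list of rows, each a list of 4 numbers: the shift along the tool's x, y, z each as a share of 0.03 m, from -1 to 1, then the turn about the tool's z as a share of 0.12 rad, from -1 to 1. In form: [[dx, dy, dz, roll], ...]. A call has 1 to 10 rows; each row shifts and turns the pose as measured when the row begins, along the tool's axes as they then stand; what a row does not reach is not made up. A row lasts 1/12 s, in which the tool goes at most 41.7 mm and 7.16 degrees, less where a joint would pass 70% of its speed; a pose out of reach is approached as far as the arm can. A call with a number of a shift or a turn outside -1 to 1 is refused whole. A call with a gripper value outside its range is refused whole. OPENING is the opening, from 0 (shut) to 1 (fully open), set as the call begins (- or left out, the last holds). The fingers move at their own pace and stop on an object; FORCE is the grip in N (left out, the last holds). Time passes only in rows, so rows that do not move let the fingers close. It gives the time, the measured TCP pose, the force and the opening at its end, in the units of the state.
- telemetry.get_obs(): the state, without advancing time (a new reading comes with each control period).
- imaging.read_camera(name): name is "side" or "top" or "wrist"; returns the picture (480x640x3 uint8, red, green, blue); there is no depth.
- imaging.camera_info(name): a dict with "intrinsics" (3x3 intrinsics, pixels), "rvec" (rotation vector, rad) and "tvec" (3), from world to camera coordinates, as OpenCV has them. Camera axes: x right, y down, z forward; pixel columns grow to the right and rows downward; lengths in m; the calibration is good to about 2 mm. A picture is of the moment at which its call begins: read the wrist's pose just before it. camera_info takes no time and is no camera call; for the wrist camera it gives the pose at the moment of the call.
- ctrl.job_done(): hands the job in, once; it reports no verdict.
The state is a dict: "t": time; "q": joint angles; "dq": joint speeds; "joint_torque": joint torques, N m; "ee_pos": TCP position; "tool_rot": TCP orientation; "force": force on the tool from outside, world axes, zero at the start; "ft_torque": the same for the moment, N m; "grip_width": finger opening in m.
Only numpy, scipy, OpenCV 4.12 (cv2) and the standard library are available. Lean on these libraries where they do the work, as an engineer would, in place of code of your own. Each camera call takes 0.05 s, during which the arm holds its last target.

TASK

Three little amplifier boards lie on the radio repairer's bench, each with a spring-mounted heat sink. With the fingertips, lightly press down the heat sink with the yellow dot so that it gives a few millimetres without hitting the bottom, keep it there for about two seconds to feel its springs, then let it rise and draw the hand well clear, at least 15 cm above it. Do not pull up or lift anything, and leave the other two boards, the half open drawer and everything else on the bench alone.

Things in the scene. Friction and masses are not known exactly. Their poses are not given: they have to be found in the camera images.
- amp_yellow: small green amplifier board, 84 (x) x 76 (y) mm, fixed to the bench, with the yellow-dotted heat sink sprung on top of it; origin on the bench surface under its centre, z up. Low black capacitors and a blue connector on it reach 22 mm.
- sink_yellow (a joint): how far the yellow-dotted heat sink is pressed down on its springs, in m: 0 at rest, positive down, hard stop at 0.012, negative if it is pulled up. Spring about 0.6 N per mm from rest, no preload, no sideways play; it returns to 0 by itself without bouncing.
- yellow_dot (a point): centre of the yellow paint dot (25 mm across, ringed in black) on the flat top of that aluminium heat sink, which is 50 x 50 mm, 30 mm tall, top 52 mm above the bench at rest; solid rib 32 mm wide along its x with two fins on either side, all equally high. z up; the point moves with the sink.
- amp_red: small green amplifier board, 84 (x) x 76 (y) mm, fixed to the bench, with the red-dotted heat sink sprung on top of it; origin on the bench surface under its centre, z up. Low black capacitors and a blue connector on it reach 22 mm.
- sink_red (a joint): how far the red-dotted heat sink is pressed down on its springs, in m: 0 at rest, positive down, hard stop at 0.012, negative if it is pulled up. Spring about 0.6 N per mm from rest, no preload, no sideways play; it returns to 0 by itself without bouncing.
- red_dot (a point): centre of the red paint dot (25 mm across, ringed in black) on the flat top of that aluminium heat sink, which is 50 x 50 mm, 30 mm tall, top 52 mm above the bench at rest; solid rib 32 mm wide along its x with two fins on either side, all equally high. z up; the point moves with the sink.
- amp_blue: small green amplifier board, 84 (x) x 76 (y) mm, fixed to the bench, with the blue-dotted heat sink sprung on top of it; origin on the bench surface under its centre, z up. Low black capacitors and a blue connector on it reach 22 mm.
- sink_blue (a joint): how far the blue-dotted heat sink is pressed down on its springs, in m: 0 at rest, positive down, hard stop at 0.012, negative if it is pulled up. Spring about 0.6 N per mm from rest, no preload, no sideways play; it returns to 0 by itself without bouncing.
- blue_dot (a point): centre of the blue paint dot (25 mm across, ringed in black) on the flat top of that aluminium heat sink, which is 50 x 50 mm, 30 mm tall, top 52 mm above the bench at rest; solid rib 32 mm wide along its x with two fins on either side, all equally high. z up; the point moves with the sink.
- screwdriver: loose screwdriver with a red plastic handle, about 200 mm long and 26 mm high, lying near the right side; leave it alone
- panel: loose grey plastic radio back panel, 180 x 120 x 4 mm, lying flat on the left; origin under its centre; leave it alone
- jar: loose glass jar of screws with a red lid, 68 mm across, 72 mm tall, standing behind the boards; origin under its centre; leave it alone
- iron_stand: loose steel soldering iron stand, base 110 x 70 mm, with the iron's blue handle rising away from the robot to 130 mm, behind the boards on the left; origin under the base's centre; leave it alone
- cab_drawer0_handle (a point): middle of the steel bar handle of the half open upper drawer in a small wooden cabinet (200 deep x 180 wide x 120 mm high) at the back right; it slides easily; leave it alone
There are look-alikes about, which are no part of the job. Leave any orange or pink look-alike of the amp_red alone. Leave any pink or purple look-alike of the amp_yellow alone.

How it is judged:
By the outcome, as a careful person would: the job done as asked, in the order asked, and still so for the second after the job is handed in, with the robot touching nothing.
It also fails if it takes over 42 s, if anything falls off the work surface, if the arm or the gripper's body presses on something with over 40 N, if the wrist force passes 120 N, or if a joint passes its speed limit or range.

## Working session

There is one attempt and no reset: what is moved stays moved. The work goes in short steps, Python scripts to look and compute and a shell command to move; the robot and the scene stay as the last step left them, time stands still between calls to the robot, and variables do not carry over. Pictures are saved under pics/ and viewed, and the job is handed in when it is done.

```bash
mkdir -p pics
cat > h.py <<'E'
import numpy as np, cv2
from plant import telemetry, imaging, ctrl
def save(n,f):
    im=imaging.read_camera(n); cv2.imwrite('pics/'+f,im[:,:,::-1]); return im
def ray(n,u,v,z,info=None):
    i=info or imaging.camera_info(n); K=np.array(i['intrinsics']);R,_=cv2.Rodrigues(np.array(i['rvec'],float));t=np.array(i['tvec'],float).reshape(3)
    c=-R.T@t; d=R.T@np.linalg.inv(K)@[u,v,1]
    return c+d*(z-c[2])/d[2]
E
python3 - <<'E'
from h import *
save('top','top1.png');save('side','side1.png')
o=telemetry.get_obs();print(o,ctrl.nose_length)
E
```

```text
{'t': 0.1, 'q': array([-1.17219463,  0.68988486, -0.19455122,  1.56621353,  0.15729541,
        0.90252686, -0.21508417]), 'dq': array([-0.00045573, -0.00201893,  0.00031215, -0.00199505,  0.00119289,
       -0.00105364, -0.00021646]), 'joint_torque': array([-3.19685416e-03, -5.28502357e+01, -1.27155393e+00, -1.53836668e+01,
       -5.25781454e-02,  2.02333991e-03,  4.53871598e-05]), 'ee_pos': array([0.2228055 , 0.58334848, 0.2460076 ]), 'tool_rot': array([-9.88309633e-05,  1.81336929e-01,  9.83420686e-01, -8.14190467e-04]), 'force': array([-0.91472704, -0.38258933, -0.35640341]), 'ft_torque': array([ 0.04003332,  0.02515524, -0.00655906]), 'grip_width': 0.08809074419375358} 0.008
```

View pics/top1.png

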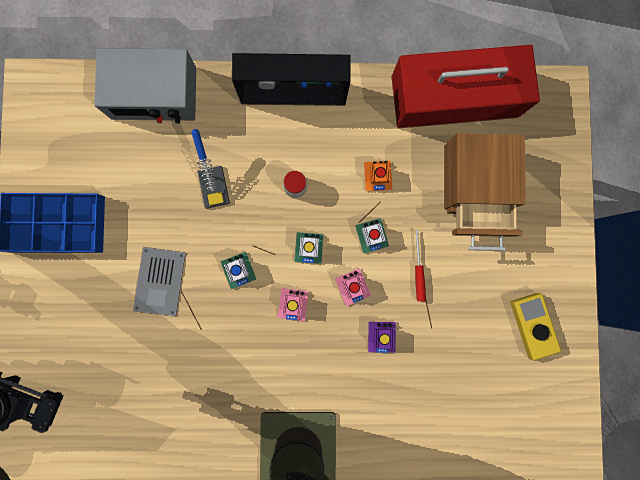

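View pics/side1.png

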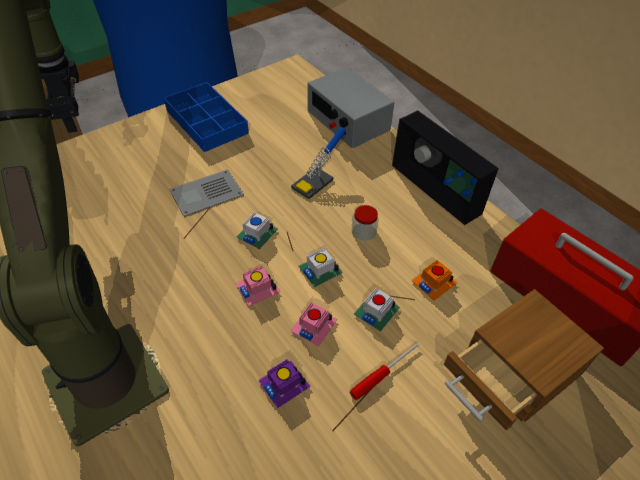

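The top view shows the green board with the yellow dot at about (309,247), and the side view shows it at about (320,258). The pink board (293,305) and the purple board (384,339) are look-alikes. I'll measure the dot and the board's orientation.

Run:
```python
from h import *
for n,(u0,v0) in dict(top=(309,247),side=(320,258)).items():
    im=cv2.imread(f'pics/{n}1.png'); hsv=cv2.cvtColor(im,cv2.COLOR_BGR2HSV)
    m=cv2.inRange(hsv,(22,120,120),(35,255,255)); 
    k,l,s,c=cv2.connectedComponentsWithStats(m)
    i=np.argmin([np.hypot(*(c[j]-[u0,v0])) if j and s[j,4]>10 else 1e9 for j in range(k)])
    print(n,c[i],s[i],ray(n,*c[i],0.052))
    x=im[v0-40:v0+40,u0-40:u0+40]; cv2.imwrite(f'pics/{n}crop.png',cv2.resize(x,None,fx=7,fy=7,interpolation=cv2.INTER_CUBIC))
im=cv2.imread('pics/top1.png');hsv=cv2.cvtColor(im,cv2.COLOR_BGR2HSV)
m=cv2.inRange(hsv,(60,90,30),(95,255,255));m2=np.zeros_like(m);m2[220:275,285:335]=m[220:275,285:335]
r=cv2.minAreaRect(cv2.findNonZero(m2));print(r)
i=imaging.camera_info('top');print([ray('top',*p,0.015)[:2].round(4) for p in cv2.boxPoints(r)])
```

```text
top [308.671875 246.59375 ] [305 242   9  10  64] [ 0.55793152 -0.02739173  0.052     ]
side [320.29508197 257.54098361] [316 254  10   8  61] [ 0.55591368 -0.02652854  0.052     ]
((308.5034484863281, 247.45864868164062), (26.325420379638672, 29.065919876098633), 4.763641834259033)
[array([0.5201, 0.0128]), array([0.6013, 0.0066]), array([ 0.5956, -0.067 ]), array([ 0.5144, -0.0605])]
```

View pics/topcrop.png

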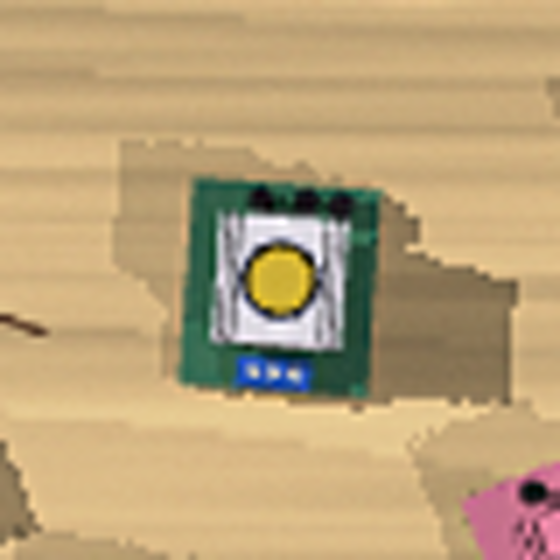

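View pics/sidecrop.png

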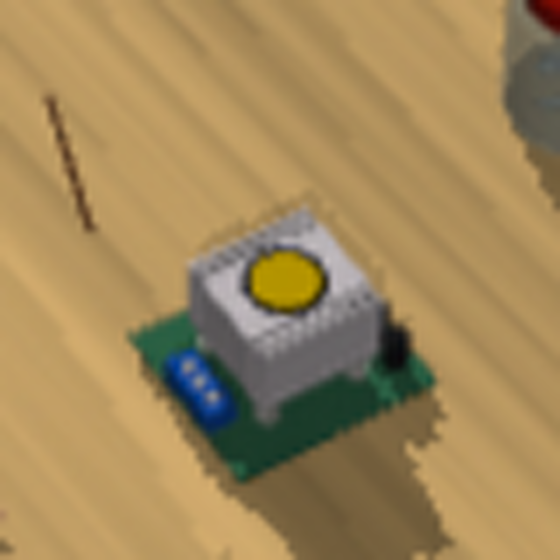

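The two views put the dot at (0.557, -0.027, 0.052) and agree to within 2 mm. I'll shut the fingers, travel high, and turn the jaws along the rib.

```bash
python3 -m crank '[[-0.6,-0.5,0,0.8],[-1,-0.6,0,1],[-1,-0.5,0,1],[-1,-0.3,0,1],[-1,-0.2,0,1],[-1,-0.1,0,1],[-1,0.1,0,1],[-1,0.2,0,1],[-1,0.3,0,1],[-1,0.4,0,1]]' 0 20
```

```text
t: 0.93
ee_pos: [0.3792, 0.3144, 0.241]
tool_rot: [-0.004, 0.708, 0.706, -0.003]
force: [-0.0, -0.6, 0.4]
grip_width: 0.0234
```

```bash
python3 -m crank '[[-1,0.5,0,0],[-1,0.5,0,0],[-1,0.5,0,0],[-1,0.5,0,0],[-1,0.5,0,0],[-1,0.5,0,0],[-1,0.5,0,0],[-1,0.5,0,0],[-0.7,0.4,0,0],[-0.3,0.2,0,0]]'; python3 -m crank '[[0,0,0,0],[0,0,0,0]]'
```

```text
t: 1.77
ee_pos: [0.5192, 0.0234, 0.2376]
tool_rot: [-0.003, 0.712, 0.702, -0.006]
force: [0.3, -0.0, -0.0]
grip_width: 0.0007
t: 1.93
ee_pos: [0.52, 0.0195, 0.237]
tool_rot: [-0.003, 0.715, 0.699, -0.007]
force: [0.4, -0.1, -0.1]
grip_width: 0.0004
```

```bash
python3 -m crank '[[-0.7,0.6,0.6,0],[-0.6,0.5,0.6,0],[-0.2,0.1,0.6,0],[0,0,0.5,0],[0,0,0.3,0],[0,0,0,0]]'
python3 - <<'E'
from h import *
save('wrist','w1.png'); i=imaging.camera_info('wrist'); save('top','top2.png')
o=telemetry.get_obs(); print(o['ee_pos'],o['force'],o['tool_rot'])
E
```

```text
t: 2.43
ee_pos: [0.5535, -0.0177, 0.1558]
tool_rot: [-0.005, 0.71, 0.704, -0.005]
force: [0.1, 0.4, -1.0]
grip_width: 0.0004
[ 0.5545037  -0.01755377  0.15749144] [-0.23108654  0.7629561   0.68647402] [-0.0040588   0.70996775  0.70421256 -0.00374027]
```

View pics/w1.png

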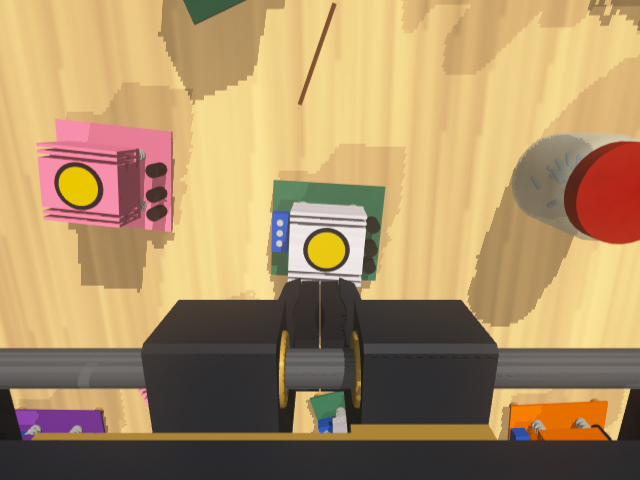

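The wrist view shows the shut fingers at about (320,290), just beside the yellow-dotted sink on the green board, with the dot at (326,250). I'll refine the dot position from this view.

Run:
```python
from h import *
im=cv2.imread('pics/w1.png'); hsv=cv2.cvtColor(im,cv2.COLOR_BGR2HSV)
m=cv2.inRange(hsv,(22,150,120),(35,255,255))
k,l,s,c=cv2.connectedComponentsWithStats(m)
for j in range(1,k):
    if s[j,4]>300: print(c[j],s[j],ray('wrist',*c[j],0.052))
```

```text
[ 77.87038556 185.92534865] [  58  167   40   39 1219] [0.39784058 0.01653964 0.052     ]
[325.94606947 249.80804388] [ 308  232   37   37 1094] [ 0.55799852 -0.02753815  0.052     ]
```

```bash
python3 -m crank '[[-0.3,0.1,0.5,0],[-0.2,0.05,0.6,0],[0,0,0.6,0],[0,0,0.6,0],[0,0,0.3,0],[0,0,0,0],[0,0,0,0]]'; python3 -c "
from h import *
o=telemetry.get_obs(); print(o['ee_pos'],o['force'],o['dq'].round(3))"
```

```text
t: 3.12
ee_pos: [0.5638, -0.0267, 0.0851]
tool_rot: [0.0, 0.707, 0.707, 0.003]
force: [0.5, 0.4, -0.2]
grip_width: 0.0004
[ 0.5637859  -0.02666489  0.08510483] [ 0.50915721  0.36721153 -0.2343377 ] [-0.01  -0.005 -0.003 -0.002  0.001  0.004 -0.001]
```

```bash
python3 -m crank '[[0,-0.25,0.2,0],[0,0,0.2,0],[0,0,0.2,0],[0,0,0.1,0],[0,0,0,0],[0,0,0,0]]'; python3 -c "
from h import *
o=telemetry.get_obs(); print(o['ee_pos'],o['force'],o['dq'].round(3))"
```

```text
t: 3.62
ee_pos: [0.5608, -0.0251, 0.068]
tool_rot: [0.004, 0.706, 0.708, 0.006]
force: [-0.1, 0.0, -0.4]
grip_width: 0.0004
[ 0.56082841 -0.02507752  0.06797635] [-0.13288481  0.01172006 -0.38531828] [-0.     0.001 -0.    -0.008  0.     0.     0.   ]
```

```bash
python3 -m crank '[[-0.1,-0.15,0.1,0],[0,0,0.1,0],[0,0,0,0],[0,0,0,0]]'; python3 -c "
from h import *
save('side','side2.png');save('wrist','w2.png')
im=cv2.imread('pics/side2.png')[218:298,280:360];cv2.imwrite('pics/side2c.png',cv2.resize(im,None,fx=7,fy=7,interpolation=cv2.INTER_CUBIC))
o=telemetry.get_obs(); print(o['ee_pos'],o['force'],o['dq'].round(3))"
```

```text
t: 3.95
ee_pos: [0.5568, -0.0287, 0.0619]
tool_rot: [0.004, 0.706, 0.708, 0.007]
force: [0.8, -0.0, -0.5]
grip_width: 0.0006
[ 0.55693527 -0.02850935  0.06197149] [-0.30393116 -0.46513013 -0.316824  ] [-0.004 -0.002 -0.001 -0.002  0.    -0.    -0.002]
```

View pics/side2c.png

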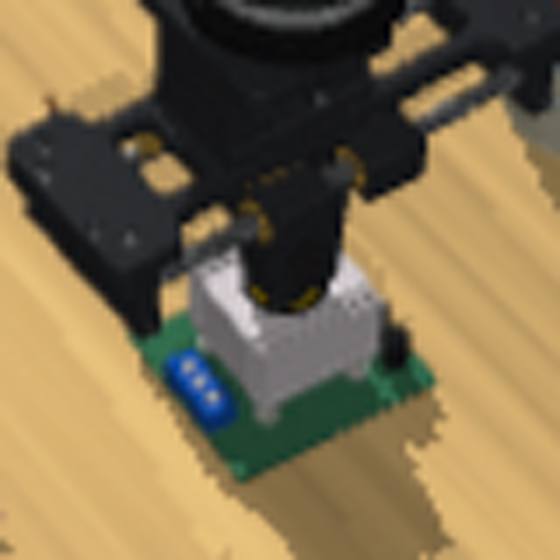

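View pics/w2.png

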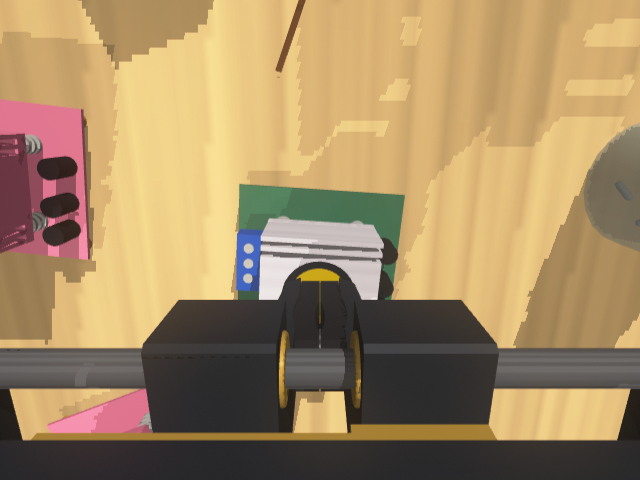

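The fingertips sit centred on the dot and about 2 mm above it, covering most of the yellow paint at side-crop (290,290). Now I'll press gently.

```bash
python3 -m crank '[[0,0,0.08,0],[0,0,0.08,0],[0,0,0,0],[0,0,0,0]]'; python3 -c "
from h import *
o=telemetry.get_obs(); print(o['ee_pos'],o['force'],o['dq'].round(3))"
```

```text
t: 4.38
ee_pos: [0.5573, -0.0285, 0.0572]
tool_rot: [0.004, 0.706, 0.708, 0.007]
force: [0.2, -0.0, 1.4]
grip_width: 0.0002
[ 0.55732144 -0.02846696  0.05720629] [ 0.21619172 -0.04590265  1.41672873] [ 0.     0.002  0.001 -0.001 -0.001 -0.001  0.   ]
```

```bash
python3 -m crank '[[0,0,0.08,0],[0,0,0,0],[0,0,0,0],[0,0,0,0]]'; python3 -c "
from h import *
o=telemetry.get_obs(); print(o['ee_pos'],o['force'],o['dq'].round(3))"
```

```text
t: 4.72
ee_pos: [0.5573, -0.0285, 0.0551]
tool_rot: [0.004, 0.706, 0.708, 0.007]
force: [-0.2, -0.3, 3.0]
grip_width: 0.0001
[ 0.55731137 -0.02850533  0.05510785] [-0.16343291 -0.26971524  3.02736179] [-0.001 -0.004  0.001 -0.     0.     0.002 -0.   ]
```

Pressed about 5 mm with about 3 N. Holding.

```bash
python3 -m crank '[[0,0,0,0],[0,0,0,0],[0,0,0,0],[0,0,0,0],[0,0,0,0],[0,0,0,0],[0,0,0,0],[0,0,0,0],[0,0,0,0]]'; python3 -c "
from h import *
save('side','side3.png')
im=cv2.imread('pics/side3.png')[218:298,280:360];cv2.imwrite('pics/side3c.png',cv2.resize(im,None,fx=7,fy=7,interpolation=cv2.INTER_CUBIC))
o=telemetry.get_obs(); print(o['ee_pos'],o['force'])"
```

```text
t: 5.47
ee_pos: [0.5573, -0.0285, 0.0554]
tool_rot: [0.004, 0.706, 0.708, 0.007]
force: [-1.6, -0.5, 3.5]
grip_width: 0.0007
[ 0.55734014 -0.02846373  0.05540518] [-0.87904833 -0.94266635  3.06168234]
```

View pics/side3c.png

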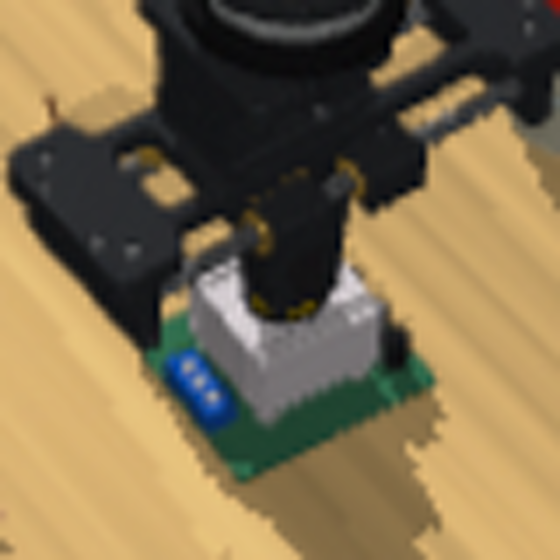

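The sink is visibly lower: its spring legs are shorter at crop (268,405). Depth is steady at about 4.6 to 5 mm. I'll hold for the rest of the two seconds.

```bash
python3 -m crank '[[0,0,0,0],[0,0,0,0],[0,0,0,0],[0,0,0,0],[0,0,0,0],[0,0,0,0],[0,0,0,0],[0,0,0,0],[0,0,0,0],[0,0,0,0]]'; python3 -m crank '[[0,0,0,0],[0,0,-0.1,0],[0,0,-0.2,0],[0,0,-0.3,0],[0,0,-0.5,0],[0,0,-0.8,0],[0,0,-1,0],[0,0,-1,0],[0,0,-1,0],[0,0,-1,0]]'; python3 -m crank '[[0,0,-1,0],[0,0,-1,0],[0,0,-0.7,0],[0,0,-0.3,0],[0,0,0,0],[0,0,0,0]]'
```

```text
t: 6.35
ee_pos: [0.5573, -0.0285, 0.0554]
tool_rot: [0.004, 0.706, 0.708, 0.007]
force: [-0.0, -0.3, 3.2]
grip_width: 0.0005
t: 7.18
ee_pos: [0.5502, -0.0286, 0.2367]
tool_rot: [-0.0, 0.706, 0.708, 0.003]
force: [0.7, 0.4, -0.6]
grip_width: 0.001
t: 7.68
ee_pos: [0.5506, -0.0292, 0.3434]
tool_rot: [0.005, 0.706, 0.708, 0.009]
force: [-0.2, -0.0, -0.7]
grip_width: 0.0008
```

Run:
```python
from h import *
save('side','side4.png');save('wrist','w4.png')
a=cv2.imread('pics/side1.png').astype(int);b=cv2.imread('pics/side4.png').astype(int)
d=(abs(a-b).max(2)>40)[170:430,225:490];print('changed px around the boards',d.sum())
o=telemetry.get_obs(); print(o['ee_pos'],o['force'],abs(o['dq']).max())
```

```text
changed px around the boards 124
[ 0.55021258 -0.02926458  0.3422749 ] [-0.06170585  0.4892175   0.05470207] 0.0211894852661941
```

View pics/side4.png

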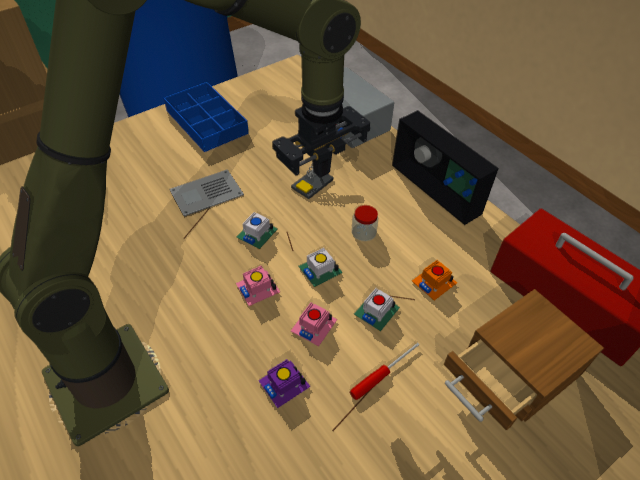

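View pics/w4.png

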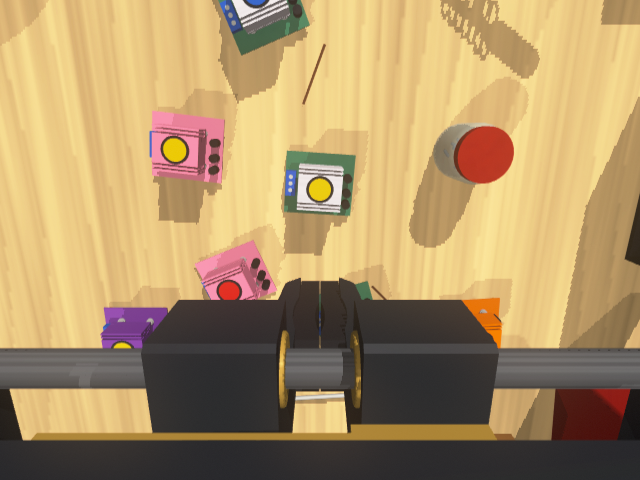

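The side view shows the yellow-dotted sink back at (320,258), as before, with everything else in place and the hand well clear above it. I'm handing the job in.

```bash
python3 -c "
from plant import ctrl; print(ctrl.job_done())"
```

```text
the job is handed in; nothing more can be done
None
```

I pressed the yellow-dotted heat sink on the green board down about 4.6–5 mm with the shut fingertips, at about 3 N and well short of the 12 mm stop. I held it there for about two seconds, let it rise, and drew the hand straight up until the fingertips were about 28 cm above it. The job was handed in at about 8 s on the robot's clock, well inside the 42 s limit.

- **Sink:** in the last side picture it is back at its starting spot, about (320,258).
- **Robot:** the force reads zero within the sensor's noise (about 0.5 N), and nothing is touching the arm or gripper.
- **Rest of the bench:** by eye, the other boards, the drawer and the loose things have not moved. A before/after comparison of the side view, over the area around the boards, showed 124 changed pixels. I took these to be the gripper at the edge of that area and its shadows, but did not trace them.

No check failed or disagreed.

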